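Wedge a pump head tight in its bench fixture

TASK

The pump head stands loose in the wedge fixture. Take the mallet by its handle and lightly tap the orange wedge in, in three or more separate taps on its thick end, until it stops advancing and clamps the pump head tight; never strike or press hard, and keep the hand off the wedge, and both hand and mallet off the pump head. Then lay the mallet down flat on the black mat and leave the other things on the bench alone.

Things in the scene. Friction and masses are not known exactly. Their poses are not given: they have to be found in the camera images.
- mallet_grip (a point): Where to grip the mallet: centre of its bar-shaped wooden handle (22 mm wide, 24 mm high), 52 mm from the middle of the head, 20 mm above the mallet's underside. x runs along the handle towards the head, y along the head (striking direction, either way), z up. The handle spans 20 to 146 mm behind the head's middle. Mallet 400 g, most of it in the head; it starts lying on the mat.
- mallet_head (a point): Centre of the mallet's head, a block 40 mm (x, along the handle) by 92 mm (y) by 40 mm high (z) with a flat yellow striking face 46 mm from this point at either end along y; same axes as mallet_grip.
- mat: Black rubber mat fixed to the bench, 270 mm (x) by 170 mm (y), 6 mm thick; origin at the centre of its underside, on the bench. The mallet lies on it at the start and must be lying flat on it at the end, its grip point and the middle of its head both over the mat.
- wedge_butt (a point): Middle of the flat thick end (butt) of the loose orange wedge, the face to be struck: 30 mm wide, 36 mm high. Wedge 150 mm long, 36 mm high, 12 mm thick at the tip, taper 1 in 8, 150 g. y points along it from butt to tip (the direction to drive it), x level from the blue fence towards the jaw, z up. A push of more than 45 N on it counts as damage.
- wedge: The same orange wedge; origin on its underside at the butt, on the fence-side face; butt's middle at x 15, y 0, z 18 mm; same axes. Going in it resists with 1 to 10 N; once tight, its resistance rises steeply within 3 mm. It is tight when a tap of about 20 N moves it no further, and then stays by itself. Taps at 20 to 50 mm/s are enough; above 70 mm/s they may be too hard.
- fixture: Fixed aluminium plate, 10 mm thick, x -105 to 85, y -90 to 95 mm from this origin (underside). Along x: blue fence (face at x -75, 40 mm high), wedge lane, jaw, pump head, steel stop, blue bar. The wedge goes in along +y. The stop's setting is not given and differs each time by 4 mm, so the seated depth must be felt: butt at y -157 to -142 mm at first, about -120 to -80 mm when tight.
- jaw: Sliding steel jaw of the fixture (80 mm long, 46 mm high above the bench), between wedge and pump head; its frame lies on the fixture's frame and moves along +x by 2 to 6 mm as the wedge goes in.
- pump: Loose grey die-cast pump head with cooling ribs and two brass ports, 70 mm (x) by 90 mm (y) by 66 mm high, 250 g, standing between jaw and stop with a little play; origin at the centre of its underside. A clamping force of more than 45 N counts as damage.
- screwdriver: Bystander: red screwdriver, 200 mm long.
- spanner: Bystander: steel spanner, 180 mm long, lying flat.
- spare_wedge: Bystander: plain green bar, 24 x 110 x 30 mm.
- screw_jar: Bystander: clear jar with blue cap, 60 mm wide, 75 mm high.
- bracket: Bystander: white angle bracket, 70 x 110 x 35 mm.
- regulator: Bystander: grey block with a brass port, 60 x 80 x 59 mm.
- beaker: Bystander: clear beaker, 70 mm wide, 90 mm high.
Things that resemble listed ones, but are neither listed nor needed, are in the scene too. There is more than one size of the wedge; the job needs the smallest.

How it is judged:
By the outcome, as a careful person would: the job done as asked, in the order asked, and still so for the second after the job is handed in, with the robot touching nothing.
It also fails if it takes over 58 s, if anything falls off the work surface, if the arm or the gripper's body presses on something with over 40 N, if the wrist force passes 120 N, or if a joint passes its speed limit or range.

ROBOT

A 6-joint arm with a two-finger parallel gripper is mounted at the origin on the work surface. World frame = base frame: x ahead of the robot, y to its left, z up, the work surface at z = 0. Lengths are in m, angles in rad, forces in N, time in s.
With the tool pointing down it reaches from about 0.15 to 0.775 m from the base axis. Payload 6.1 kg.
Tool frame: the origin (TCP) lies midway between the tips of the shut fingers; the grasp point (between the pads) lies ctrl.hold_point_z behind it (ctrl.hold_point_z is the distance from the TCP to the grasp point, in m); y points along the fingers, z is the direction in which the jaws open and shut, and the axes are right-handed (so a half turn about y gives the same grasp; the last joint's range is limited). The gripper opens to 85 mm and grips with 20 to 120 N. Pads are 22 mm wide; open, the fingers measure 114 mm over their backs; the gripper's body (76 mm by 85 mm) begins 54 mm behind the grasp point. The pads swing forward as they close: fully open they stand 13 mm farther back than shut.
Start: joints at [1.238, 0.126, -0.04, 1.405, 0, 1.571], TCP at [0.172, 0.496, 0.231] pointing down, gripper open.
Joint ranges: [-2.72, 2.72], [-0.95, 1.95], [-1.27, 1.35], [-1.78, 2.02], [-1.46, 1.47], [-3.14, 3.14]. Speed limits (rad/s): [2.39, 2.39, 3.01, 3.14, 3.14, 3.14].

INTERFACE

Orientations are given as a rotation vector (axis times angle).
In Python, from workcell import ctrl, kinematics, camera, camera_info, status gives the robot as it stands. Calls block until the motion is done:
- ctrl.movep(position, orientation): joint-space move of the TCP to a pose.
- ctrl.move_straight(position, attitude=None, feed=0.15, stop_force=None): straight line of the TCP; attitude=None keeps the orientation; feed is the mean speed in m/s. With stop_force (N) it stops when the force on the tool has changed by that much, and returns True; else False.
- ctrl.move_joints(angles): joint-space move.
- ctrl.grip(opening, force=None): opening from 0.0 (shut) to 1.0 (fully open); force is the grip in N (None keeps the last); returns when the fingers have stopped.
- ctrl.wait(seconds).
- kinematics.solve_ik(position, orientation): joint angles nearest the present ones, or None.
- camera(name): name is "scene" or "side" or "wrist"; returns the picture (420x560x3 uint8, red, green, blue); there is no depth.
- camera_info(name): a dict with "vfov" (degrees; the focal length in pixels is half the picture's height over the tangent of half this angle, whatever the lens; pixels are square), "cx", "cy" (the principal point, pixels), "k1" (the pictures are not rectified: a ray, as slopes to the right and down, at radius r is drawn at 1 + k1 r^2 times it, then the intrinsics apply), "world_to_cam" (4x4, takes a point from world to camera coordinates); the wrist camera has in their place "mount" (4x4, takes a point from camera to tool coordinates, whose origin is the TCP and whose axes are the tool frame's). Camera axes: x right, y up, looking along -z (the intrinsics and any distortion apply to the point x, -y, -z); pixel columns grow to the right and rows downward; lengths in m; the calibration is good to about 2 mm. A picture is of the moment at which its call begins: read the wrist's pose just before it. camera_info takes no time and is no camera call.
A pose or a line that the arm cannot do raises ctrl.PlanningError and nothing moves.
- ctrl.finish_job(): hands the job in, once; it reports no verdict.
Readings, each from a call of its own:
- status.read_time_s(): time.
- status.read_qpos(): joint angles.
- status.read_qd(): joint speeds.
- status.read_tau(): joint torques, N m.
- status.read_ee_pos(): TCP position.
- status.read_ee_rot(): TCP orientation.
- status.read_contact_force(): force on the tool from outside, world axes, zero at the start.
- status.read_torque(): the same for the moment, N m.
- status.read_gripper_width(): opening from 0.0 (shut) to 1.0 (fully open).
Only numpy, scipy, OpenCV 4.12 (cv2) and the standard library are available. Lean on these libraries where they do the work, as an engineer would, in place of code of your own. Each camera call takes 0.05 s, during which the arm holds its last target.

## Working session

There is one attempt and no reset: what is moved stays moved. The work goes in short steps, each a Python script; the robot and the scene stay as the last script left them, time stands still between calls to the robot, and variables do not carry over. Pictures are saved under pics/ and viewed, and the job is handed in when it is done.

```bash
ls; mkdir -p pics; python3 - <<'E'
from workcell import ctrl, kinematics, camera, camera_info, status
import cv2
for n in ("scene","side","wrist"):
    im=camera(n); cv2.imwrite(f"pics/{n}0.png",im[:,:,::-1]); print(n,camera_info(n))
print(status.read_ee_pos(),status.read_ee_rot(),status.read_time_s(),ctrl.hold_point_z)
E
```

```text
pics
scene {'vfov': 55.51801639249931, 'cx': 276.7977356474895, 'cy': 211.41703234841216, 'k1': 0.005816042171305524, 'world_to_cam': array([[ 0.64474669,  0.76438077,  0.00487284, -0.27520445],
       [-0.57965733,  0.48475906,  0.65498552,  0.22930542],
       [ 0.49829618, -0.42512433,  0.75562571, -1.6142475 ],
       [ 0.        ,  0.        ,  0.        ,  1.        ]])}
side {'vfov': 44.51023157278127, 'cx': 269.72799522834697, 'cy': 209.46541360850063, 'k1': 0.011943863591492078, 'world_to_cam': array([[-0.96526114,  0.26121845,  0.00598731,  0.41684496],
       [-0.15346493, -0.58533552,  0.79613494,  0.02475473],
       [ 0.21146972,  0.76755928,  0.6050895 , -1.85169821],
       [ 0.        ,  0.        ,  0.        ,  1.        ]])}
wrist {'vfov': 70.54379036131282, 'cx': 278.1631153934106, 'cy': 208.66878233028575, 'k1': 0.0023155126054076693, 'mount': array([[-3.81848641e-04, -9.53795370e-01, -3.00456731e-01,
        -7.61090307e-02],
       [ 9.20058477e-04,  3.00456290e-01, -9.53795141e-01,
        -1.41830983e-01],
       [ 9.99999504e-01, -6.40643140e-04,  7.62818689e-04,
         1.17485656e-03],
       [ 0.00000000e+00,  0.00000000e+00,  0.00000000e+00,
         1.00000000e+00]])}
[0.17139933 0.49590531 0.23068491] [-1.55621458  0.26134497 -0.26104214] 0.15 0.0187
```

```bash
python3 - <<'E'
import cv2
for n in ("scene","side"):
    im=cv2.imread(f"pics/{n}0.png"); cv2.imwrite(f"pics/{n}0b.png",cv2.resize(im,(800,600),interpolation=cv2.INTER_CUBIC))
E
```

```text
(no output)
```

View pics/scene0b.png

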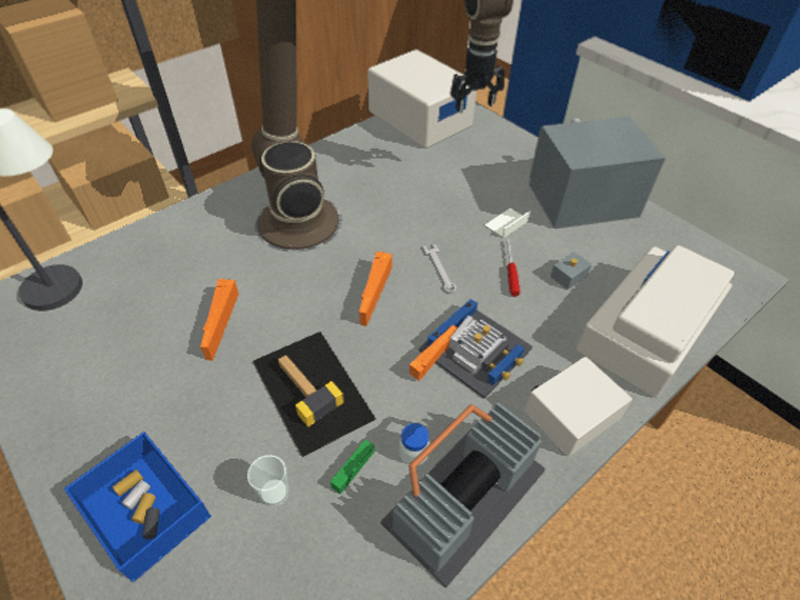

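View pics/side0b.png

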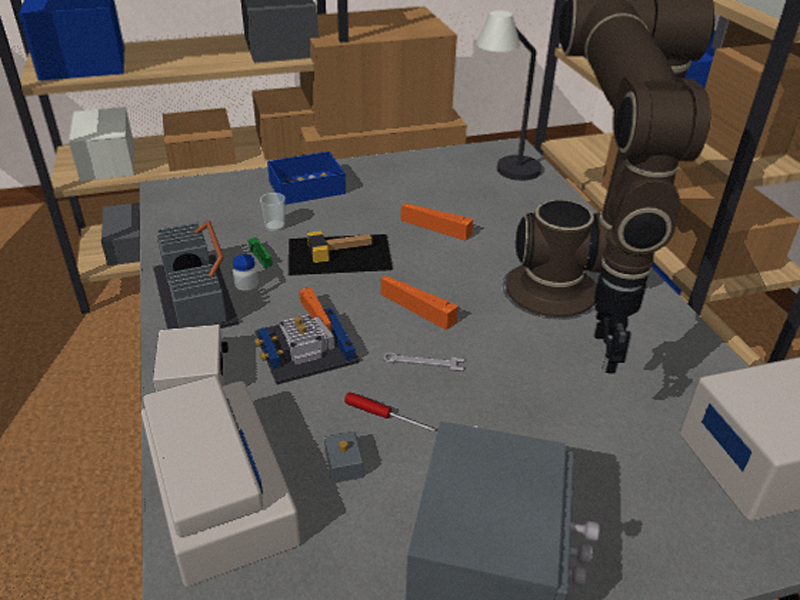

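View pics/wrist0.png

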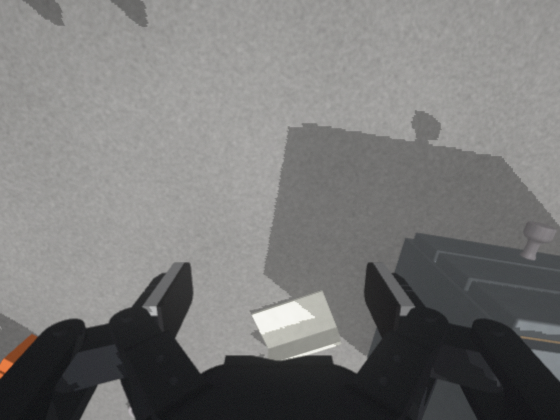

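The scene (800 px version) has three orange wedges: (435,352) in the fixture between fence and jaw, and (220,318) and (375,288) lying loose on the bench. The one in the fixture is the smallest and stands in the lane, so it is the one meant. The mallet is on the mat, with its head at (320,403) and its handle running to (285,362).

```bash
cat > h.py <<'E'
import numpy as np, cv2
from scipy.spatial.transform import Rotation as R
from scipy.optimize import least_squares
from workcell import ctrl, kinematics, camera, camera_info, status
def w2c(name,pose=None):
    i=camera_info(name)
    if name!="wrist": return i,np.array(i["world_to_cam"])
    T=np.eye(4);T[:3,:3]=R.from_rotvec(pose[1]).as_matrix();T[:3,3]=pose[0]
    return i,np.linalg.inv(T@np.array(i["mount"]))
def f(i): return 210/np.tan(np.radians(i["vfov"]/2))
def proj(P,name,pose=None):
    i,M=w2c(name,pose);P=np.atleast_2d(P)
    c=P@M[:3,:3].T+M[:3,3]
    s=np.c_[c[:,0],-c[:,1]]/-c[:,2:3]
    s=s*(1+i["k1"]*(s**2).sum(1,keepdims=True))
    return s*f(i)+[i["cx"],i["cy"]]
def ray(uv,name,pose=None):
    i,M=w2c(name,pose);uv=np.atleast_2d(uv)
    d=(uv-[i["cx"],i["cy"]])/f(i);s=d.copy()
    for _ in range(10): s=d/(1+i["k1"]*(s**2).sum(1,keepdims=True))
    c=np.c_[s[:,0],-s[:,1],-np.ones(len(s))]
    return -M[:3,:3].T@M[:3,3], c@M[:3,:3]
def onz(uv,z,name,pose=None):
    o,d=ray(uv,name,pose); return o+d*((z-o[2])/d[:,2])[:,None]
def pose(): return np.array(status.read_ee_pos()),np.array(status.read_ee_rot())
def down(yaw):  # tool y down; tool z (jaw dir) at angle yaw in world
    z=np.array([np.cos(yaw),np.sin(yaw),0]);y=np.array([0,0,-1.]);x=np.cross(y,z)
    return R.from_matrix(np.c_[x,y,z]).as_rotvec()
E
python3 - <<'E'
from h import *
s=.7
def a(n,pts,z): print(n,onz(np.array(pts)*s,z,"scene").round(3).tolist())
a("mat",[(254,362),(319,333),(374,412),(304,454)],.006)
a("head",[(320,397)],.046); a("handleend",[(285,360)],.035)
a("fixture",[(407,355),(463,304),(537,344),(486,396)],.01)
a("wedgebutt",[(418,372)],.03)
a("decoys",[(237,282),(203,356),(392,255),(360,322)],.04)
a("regul, jar, bracket, spare",[(571,268),(415,450),(508,222),(352,467)],.02)
print(R.from_rotvec(pose()[1]).as_matrix().round(2))
E
```

```text
mat [[0.344, -0.349, 0.006], [0.371, -0.189, 0.006], [0.619, -0.221, 0.006], [0.603, -0.389, 0.006]]
head [[0.538, -0.299, 0.046]]
handleend [[0.405, -0.3, 0.035]]
fixture [[0.554, -0.073, 0.01], [0.527, 0.133, 0.01], [0.724, 0.179, 0.01], [0.745, -0.013, 0.01]]
wedgebutt [[0.615, -0.094, 0.03]]
decoys [[0.135, -0.264, 0.04], [0.283, -0.434, 0.04], [0.307, 0.09, 0.04], [0.429, -0.11, 0.04]]
regul, jar, bracket, spare [[0.623, 0.426, 0.02], [0.745, -0.217, 0.02], [0.397, 0.434, 0.02], [0.693, -0.335, 0.02]]
[[ 0.95 -0.    0.33]
 [-0.33 -0.    0.95]
 [ 0.   -1.   -0.  ]]
```

```bash
python3 - <<'E'
from h import *
for k,p in enumerate([(0.53,-0.03,0.25),(0.43,-0.28,0.25)]):
    ctrl.movep(p,down(np.pi/2)); ps=pose(); im=camera("wrist")
    np.save(f"ps{k}.npy",np.array(ps)); cv2.imwrite(f"pics/w{k+1}raw.png",im[:,:,::-1])
    cv2.imwrite(f"pics/w{k+1}.png",cv2.resize(im[:,:,::-1],(800,600),interpolation=cv2.INTER_CUBIC))
    print(ps,status.read_time_s(),status.read_contact_force())
E
```

```text
(array([ 0.53000038, -0.02930077,  0.24999538]), array([-1.57058812e+00, -7.47526114e-04,  7.80592466e-04])) 2.475 [-1.15237773  0.64508424 -0.68980905]
(array([ 0.43049803, -0.27931392,  0.25003988]), array([-1.57042375e+00, -8.68717134e-04,  3.15415990e-04])) 3.575 [-0.68160334 -0.36149256 -0.93178656]
```

View pics/w1.png

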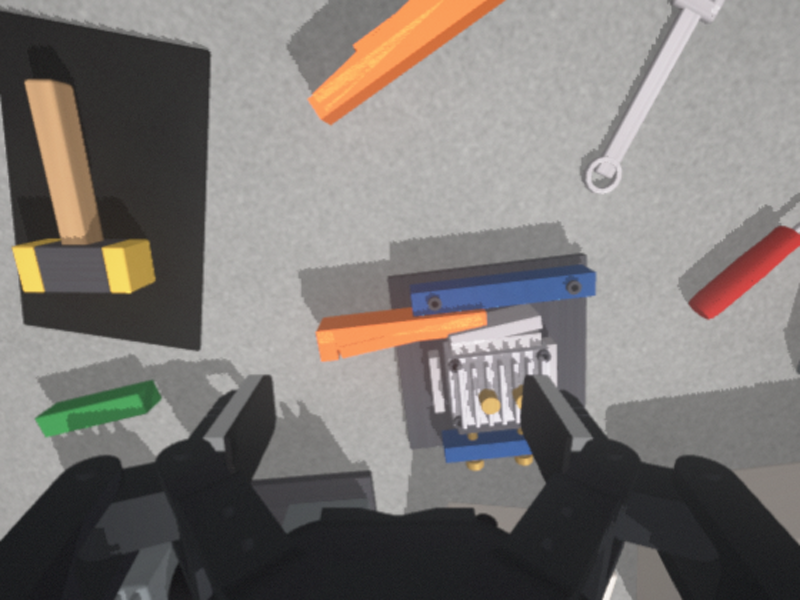

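View pics/w2.png

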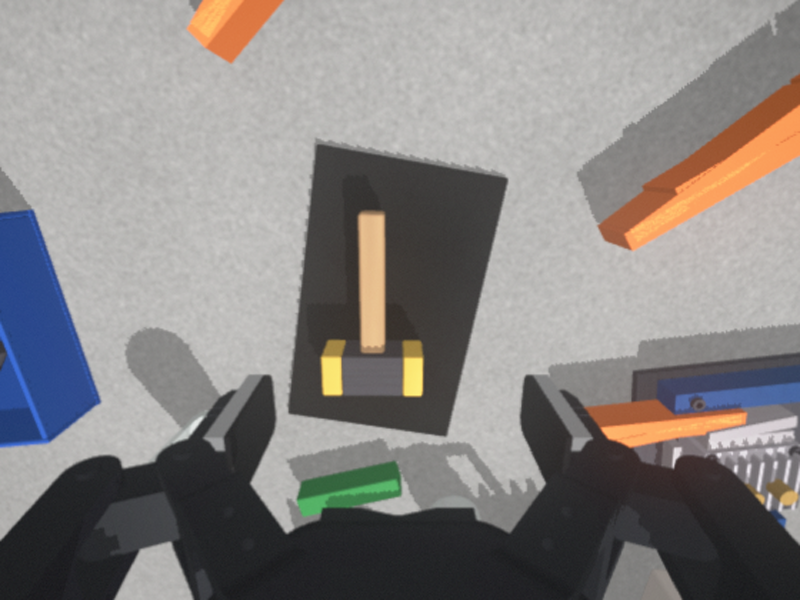

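w1 shows the wedge butt at about (327,340) and the fixture plate corners at (390,277) and (584,255). w2 shows the mallet, with its handle from (371,213) to (372,350) and its head at (372,368). Enlarging both for accurate corners.

```bash
python3 - <<'E'
import cv2
a=cv2.imread("pics/w1raw.png")[170:325,215:420]; b=cv2.imread("pics/w2raw.png")[90:310,190:365]
cv2.imwrite("pics/c1.png",cv2.resize(a,None,fx=3.9,fy=3.9,interpolation=cv2.INTER_CUBIC))  
cv2.imwrite("pics/c2.png",cv2.resize(b,None,fx=2.7,fy=2.7,interpolation=cv2.INTER_CUBIC))
E
```

```text
(no output)
```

View pics/c1.png

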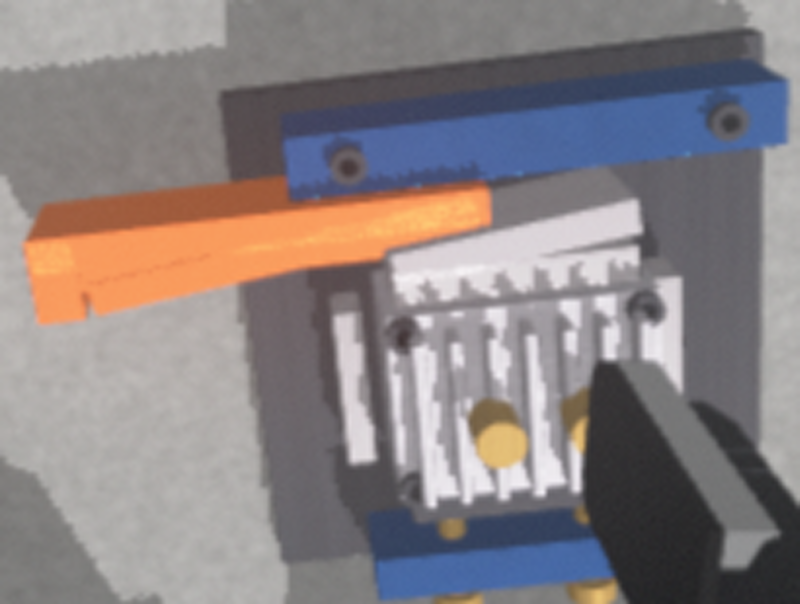

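View pics/c2.png

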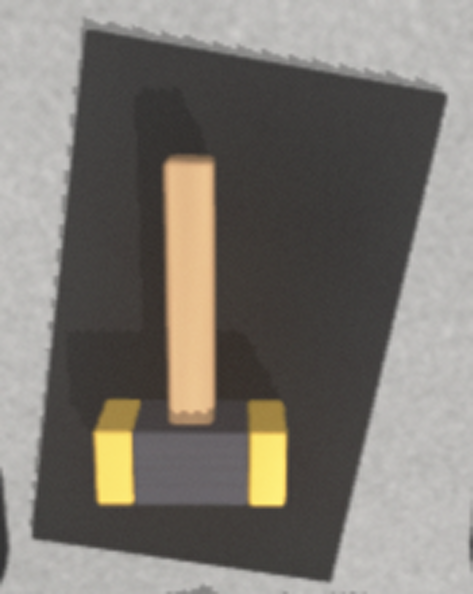

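c1 confirms the small orange wedge, with its butt top corners at crop (25,240) and (40,325) and its body between fence and jaw. c2 shows the mallet lying clear, with head-top corners at (95,430) and (285,505).

```bash
python3 - <<'E'
from h import *
ps0=np.load("ps0.npy");ps1=np.load("ps1.npy")
c1=lambda L:np.array(L)/3.9+[215,170]
c2=lambda L:np.array(L)/2.7+[190,90]
def fit(loc,uv,name,ps,x0):
    loc=np.array(loc,float)
    def r(x):
        Rz=R.from_euler('z',x[2]).as_matrix()
        return (proj(loc@Rz.T+[x[0],x[1],0],name,ps)-uv).ravel()
    s=least_squares(r,x0);return s.x,np.abs(s.fun).max()
fl=[(-.105,-.09,.01),(-.105,.095,.01),(.085,-.09,.01)]
print("fix wrist",fit(fl,c1([(220,92),(762,35),(284,562)]),"wrist",ps0,[.64,.05,.1]))
print("fix scene",fit(fl+[(.085,.095,.01)],np.array([(407,355),(463,304),(486,396),(537,347)])*.7,"scene",None,[.64,.05,.1]))
print("butt top",onz(c1([(25,240),(40,325)]),.046,"wrist",ps0))
print("mallet head", fit([(-.02,-.046,.046),(-.02,.046,.046),(.02,.046,.046),(.02,-.046,.046)],c2([(95,430),(287,430),(285,505),(97,505)]),"wrist",ps1,[.53,-.3,0]))
hd=onz(c2([(164,162),(213,162),(168,410),(214,410)]),.038,"wrist",ps1);print("handle",hd)
print("mat",onz(c2([(85,32),(445,93),(332,578),(35,538)]),.006,"wrist",ps1))
print("decoy low end", onz(np.array([(330,122),(310,98)])*.7,.03,"wrist",ps0))
print("fence",onz(c1([(288,200),(283,130),(785,147)]),.05,"wrist",ps0))
E
```

```text
fix wrist (array([0.64784957, 0.06382496, 0.12056779]), np.float64(1.279022832162866))
fix scene (array([0.64968521, 0.05338334, 0.17223459]), np.float64(6.047553796816942))
butt top [[ 0.59316989 -0.09959702  0.046     ]
 [ 0.62317705 -0.09634583  0.046     ]]
mallet head (array([ 0.53803647, -0.30109015, -0.00189137]), np.float64(0.7104729354581991))
handle [[ 0.39385702 -0.31093916  0.038     ]
 [ 0.39383039 -0.2895926   0.038     ]
 [ 0.51127007 -0.31214779  0.038     ]
 [ 0.51124082 -0.29008231  0.038     ]]
mat [[ 0.33931526 -0.34811239  0.006     ]
 [ 0.36572553 -0.18290206  0.006     ]
 [ 0.62777021 -0.22569674  0.006     ]
 [ 0.60226405 -0.39048594  0.006     ]]
decoy low end [[ 0.42219632 -0.08209165  0.03      ]
 [ 0.4049128  -0.09685161  0.03      ]]
fence [[ 0.57795107 -0.01552283  0.05      ]
 [ 0.55506586 -0.01733958  0.05      ]
 [ 0.56030264  0.13777922  0.05      ]]
```

```bash
python3 - <<'E'
from h import *
gx,gy=.487,-.3008
o=down(np.pi/2-.003)
ctrl.movep((gx,gy,.10),o)
ctrl.move_straight((gx,gy,.0105),feed=.12,stop_force=15)
print(status.read_ee_pos(),status.read_contact_force(),status.read_time_s())
ctrl.grip(0.0,110); print("w",status.read_gripper_width(),status.read_contact_force())
ctrl.move_straight((gx,gy,.10),feed=.12)
t=.118;xd=np.array([np.cos(t),np.sin(t),0]);yd=np.array([-np.sin(t),np.cos(t),0])
B=np.array([.608,-.098,0]); g=B-yd*(.046+.03)-xd*.052; g[2]=.08
ctrl.movep(g,down(np.pi/2+t))
print(status.read_gripper_width(),pose(),status.read_contact_force(),status.read_torque(),status.read_time_s())
ps=pose();np.save("ps2.npy",np.array(ps));im=camera("wrist");cv2.imwrite("pics/w3.png",cv2.resize(im[:,:,::-1],(800,600)))
im=camera("side");cv2.imwrite("pics/s3.png",cv2.resize(im[150:350,100:380,::-1],(800,572),interpolation=cv2.INTER_CUBIC))
E
```

```text
[ 0.48762015 -0.30122817  0.01162171] [ 0.0895095   0.23750683 -0.05577683] 5.1583
w 0.23690752651857797 [-1.91680232  0.13212587  3.85239638]
0.23627221192726855 (array([ 0.5650393 , -0.17854862,  0.07885408]), array([-1.56832198, -0.09242597,  0.0955704 ])) [-0.39651312 -0.31302476 -4.04639784] [-0.04185312  0.17439542 -0.00448413] 7.3
```

View pics/w3.png

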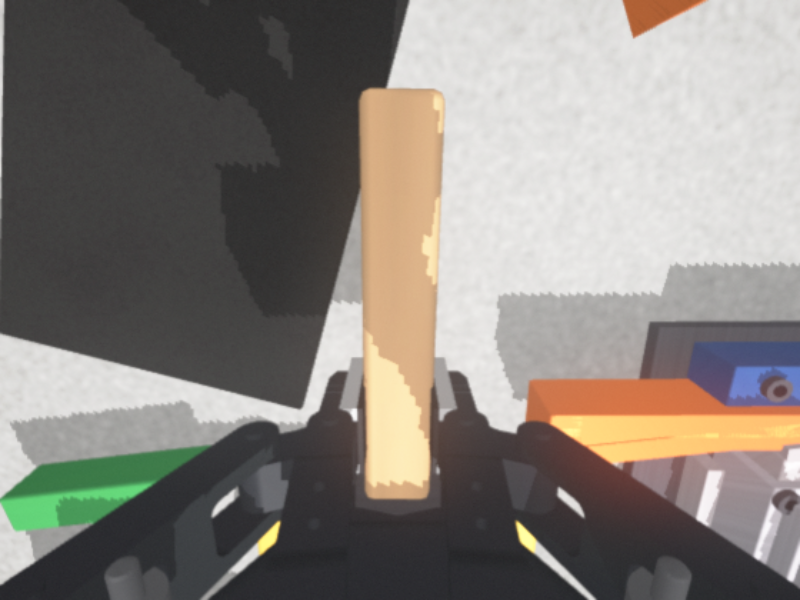

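View pics/s3.png

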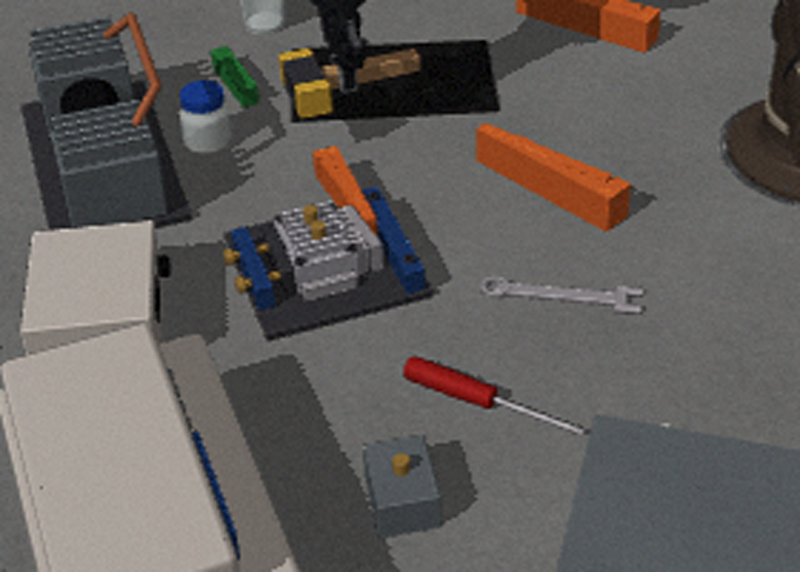

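w3 and s3 show the mallet held level by its handle: handle end at (362–443, 92), head forward of the fingers. Checking its tilt, then going to the start position beside the butt.

```bash
python3 - <<'E'
from h import *
ps=np.load("ps2.npy")
M=R.from_rotvec(ps[1]).as_matrix()
for tilt in (0,3,-3):
  c,s=np.cos(np.radians(tilt)),np.sin(np.radians(tilt))
  L=[]
  for x,y in [(-.0935,-.011),(-.0935,.011),(.033,-.011),(.033,.011)]:
    z=.012; X,Z=c*x-s*z,s*x+c*z
    L.append((X,-(.0144+Z),y))
  print(tilt,(proj(np.array(L)@M.T+ps[0],"wrist",ps)/.7).round())
# remeasure butt from this view (top butt corners)
print(onz(np.array([(529,380+0),(553,417)])*.7,.046,"wrist",ps))
E
python3 - <<'E'
import cv2
im=cv2.imread("pics/w3.png")[350:500,480:800];cv2.imwrite("pics/c3.png",cv2.resize(im,None,fx=2.5,fy=2.5))
E
```

```text
0 [[350.  89.]
 [439.  89.]
 [363. 503.]
 [428. 503.]]
3 [[352.  90.]
 [438.  90.]
 [362. 506.]
 [428. 506.]]
-3 [[348.  89.]
 [441.  89.]
 [363. 501.]
 [428. 501.]]
[[ 0.57622543 -0.11564522  0.046     ]
 [ 0.59401169 -0.10026063  0.046     ]]
```

View pics/c3.png

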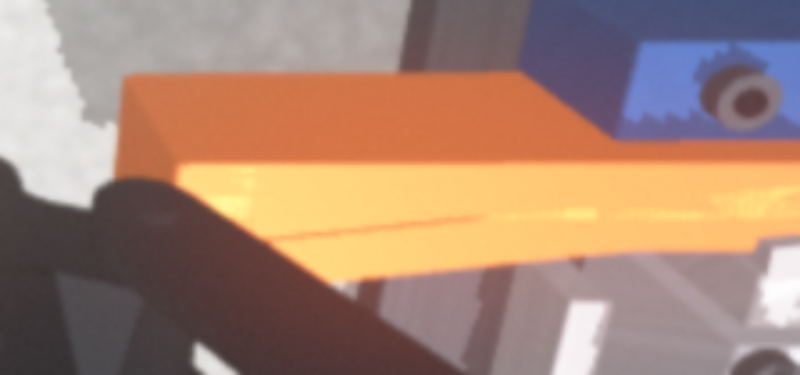

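```bash
cat >> h.py <<'E'
t=.118;xd=np.array([np.cos(t),np.sin(t),0]);yd=np.array([-np.sin(t),np.cos(t),0])
B=np.array([.608,-.098,0]); G0=B-yd*.046-xd*.052; ZS=.0225
def at(s,z=ZS):   # s: head face position relative to initial butt, along yd
    p=G0+yd*s; p[2]=z; return p
def prog(): return float((np.array(status.read_ee_pos())-G0)@yd)
def tap(s0,s1,feed,F):
    ctrl.move_straight(at(s0),feed=.06)
    ctrl.wait(.15); f0=np.array(status.read_contact_force())
    hit=ctrl.move_straight(at(s1),feed=feed,stop_force=F)
    s=prog(); f=np.array(status.read_contact_force())-f0
    print(f"tap {s0*1e3:.0f}->{s1*1e3:.0f} hit={hit} s={s*1e3:.1f} F={(f@yd):.1f} lat={(f@xd):.1f} z={f[2]:.1f} t={status.read_time_s():.2f}")
    return hit,s
E
python3 - <<'E'
from h import *
ctrl.move_straight(at(-.03),down(np.pi/2+t),feed=.08)
print(pose(),status.read_time_s())
h,s=tap(-.03,.012,.025,14)
print(status.read_gripper_width(),status.read_torque())
ctrl.move_straight(at(s-.015),feed=.06)
im=camera("scene");cv2.imwrite("pics/s4.png",cv2.resize(im[170:310,240:440,::-1],(800,560),interpolation=cv2.INTER_CUBIC))
E
```

```text
(array([ 0.56570364, -0.17972806,  0.02293222]), array([-1.5690637 , -0.09322278,  0.09206297])) 8.2667
tap -30->12 hit=False s=12.0 F=-0.1 lat=0.8 z=-0.3 t=10.50
0.23729974191258607 [-0.10393646  0.0630731   0.05513195]
```

View pics/s4.png

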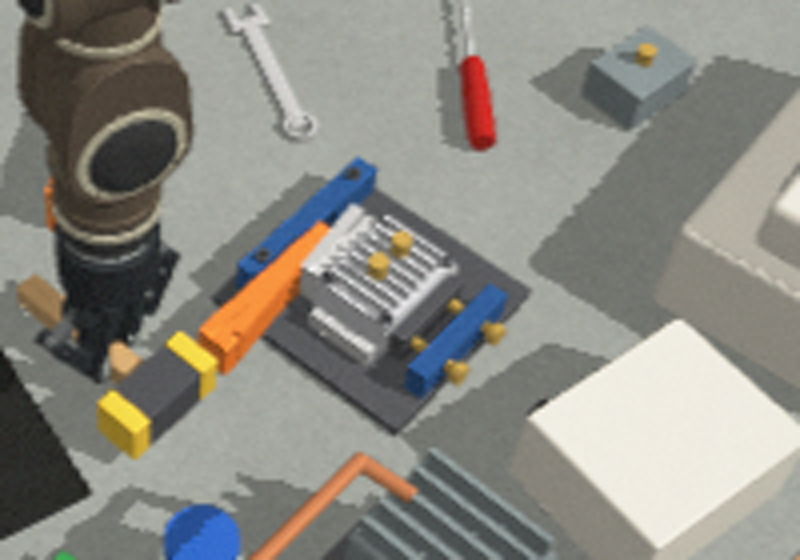

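s4 shows the head's yellow face at (195,365) lined up with the wedge butt at (215,345), at the right height, and the wedge slightly in. Next two taps.

```bash
python3 - <<'E'
from h import *
for s1 in (.026,.038):
    h,s=tap(s1-.014-.012,s1,.028,14)
    if h: break
print(status.read_gripper_width(),status.read_torque())
ctrl.move_straight(at(s-.012),feed=.06)
im=camera("scene");cv2.imwrite("pics/s5.png",cv2.resize(im[170:310,240:440,::-1],(800,560),interpolation=cv2.INTER_CUBIC))
print(status.read_time_s())
E
```

```text
tap -0->26 hit=False s=26.1 F=-0.7 lat=0.5 z=0.2 t=12.43
tap 12->38 hit=False s=38.1 F=-3.9 lat=-0.5 z=-0.4 t=14.03
0.24151055102654553 [-0.48717055  0.31616534 -0.03990486]
14.4333
```

View pics/s5.png

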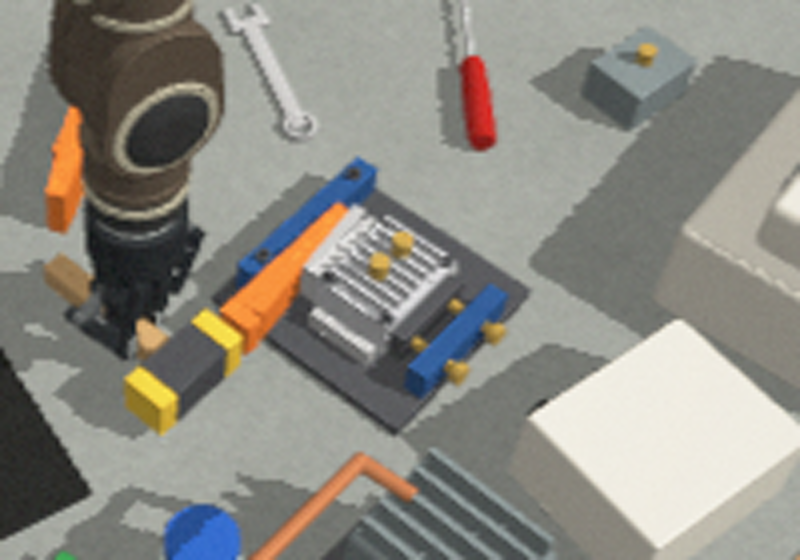

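s5: the wedge is clearly further in (butt at about (245,325)), still aligned, and the resistance is starting to show. Continuing with smaller taps.

```bash
python3 - <<'E'
from h import *
s=.038
for k in range(4):
    s1=s+.007
    h,s=tap(s-.009,s1,.022,14)
    if h or s<s1-.0015: break
print(status.read_gripper_width(),status.read_torque())
ctrl.move_straight(at(s-.010),feed=.06)
E
```

```text
tap 29->45 hit=False s=43.4 F=-8.1 lat=-6.2 z=1.5 t=15.71
0.23510306107583312 [-1.5641717   0.63603112 -0.14578732]
```

```bash
python3 - <<'E'
from h import *
ps=pose();np.save("ps3.npy",np.array(ps));im=camera("wrist");cv2.imwrite("pics/w6.png",cv2.resize(im[:,:,::-1],(800,600)))
im=camera("scene");cv2.imwrite("pics/s6.png",cv2.resize(im[170:310,240:440,::-1],(800,560),interpolation=cv2.INTER_CUBIC))
print(prog(),ps,status.read_time_s())
E
```

```text
0.03363211959570468 (array([ 0.55797885, -0.11666312,  0.02244091]), array([-1.56821679, -0.09249953,  0.09218178])) 16.15
```

View pics/w6.png

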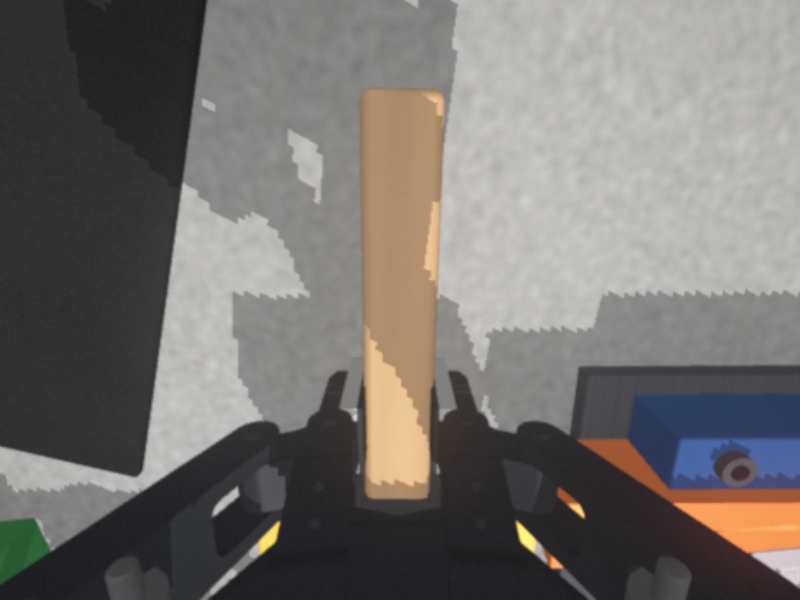

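View pics/s6.png

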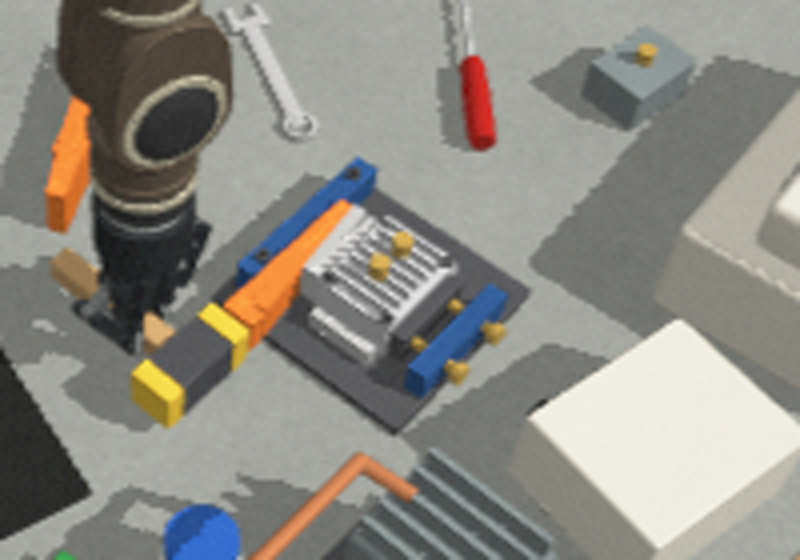

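Still no slip in the grip and the alignment is good (w6 handle unchanged). Now for the clamping taps, with force limit.

```bash
python3 - <<'E'
from h import *
s=.0434
for k in range(3):
    h,s=tap(s-.009,s+.006,.02,17)
print(status.read_gripper_width(),status.read_torque())
ctrl.move_straight(at(s-.010),feed=.06)
E
```

```text
tap 34->49 hit=True s=43.4 F=-2.5 lat=-0.2 z=0.7 t=17.18
tap 34->49 hit=True s=43.4 F=-2.8 lat=1.1 z=0.9 t=18.26
tap 34->49 hit=True s=43.3 F=-2.9 lat=0.5 z=0.7 t=19.34
0.23197237289697709 [-0.48673596 -0.09268926 -0.13749266]
```

```bash
python3 - <<'E'
from h import *
s=.0434
for F in (21,24,24):
    h,s=tap(.036,.0515,.02,F)
print(status.read_gripper_width(),status.read_torque())
ctrl.move_straight(at(s-.010),feed=.06)
im=camera("scene");cv2.imwrite("pics/s7.png",cv2.resize(im[170:310,240:440,::-1],(800,560),interpolation=cv2.INTER_CUBIC))
E
```

```text
tap 36->52 hit=True s=43.3 F=-3.4 lat=0.8 z=2.2 t=20.68
tap 36->52 hit=True s=43.2 F=-4.5 lat=-0.2 z=1.7 t=21.76
tap 36->52 hit=True s=43.1 F=-4.8 lat=1.3 z=2.0 t=22.83
0.23823572934729115 [-0.64819452 -0.18816046 -0.16488659]
```

View pics/s7.png

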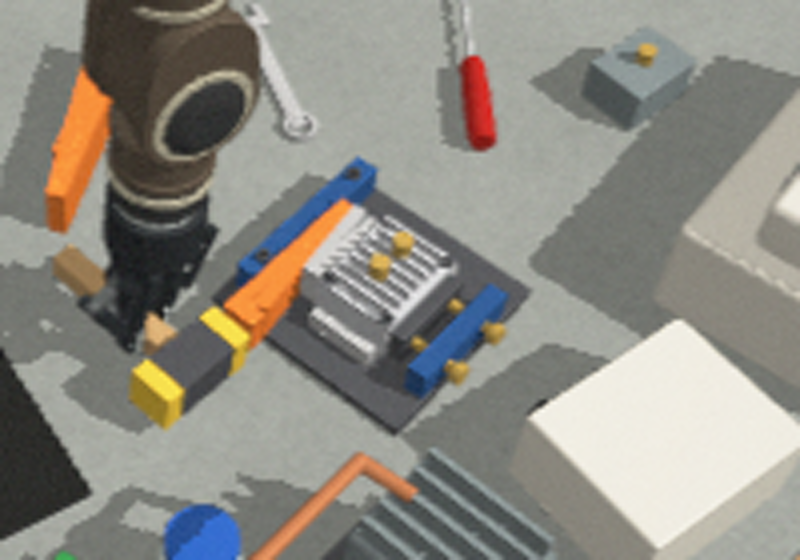

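s7: the wedge butt is at (245,320), as after tap 4. Seven taps, at limits from 14 up to 24 N, all ended at 43.1–43.4 mm, so it is tight. Now laying the mallet back on the mat.

```bash
python3 - <<'E'
from h import *
ctrl.move_straight(at(.0),feed=.12)
ctrl.move_straight(at(-.03,.12),feed=.15)
x,y=.473,-.3012
ctrl.movep((x,y,.06),down(np.pi/2-.003))
ctrl.wait(.2)
print(ctrl.move_straight((x,y,.0165),feed=.1))
print(ctrl.move_straight((x,y,.0105),feed=.02,stop_force=4),status.read_ee_pos(),status.read_contact_force(),status.read_time_s())
im=camera("side");cv2.imwrite("pics/s8.png",cv2.resize(im[130:270,140:320,::-1],(720,560),interpolation=cv2.INTER_CUBIC))
E
```

```text
False
True [ 0.4734154  -0.30152199  0.01096024] [-0.28738857 -0.32452616  5.95595186] 26.3167
```

View pics/s8.png

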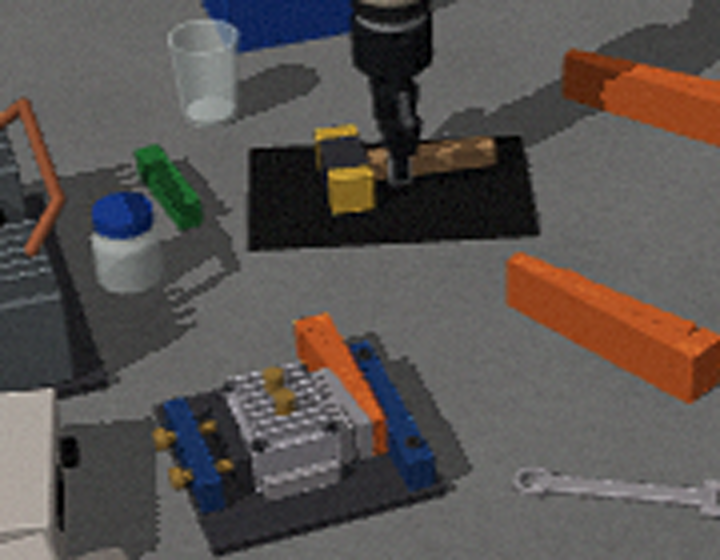

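s8: the mallet is down on the mat with its head at (345,175), and the wedge is well in between fence and jaw. Releasing and taking a look from above.

```bash
python3 - <<'E'
from h import *
ctrl.grip(0.75,20)
p=np.array(status.read_ee_pos())
ctrl.move_straight((p[0],p[1],.12),feed=.1)
ctrl.movep((0.43,-0.28,.25),down(np.pi/2)); ctrl.wait(.3)
im=camera("wrist");cv2.imwrite("pics/w9.png",cv2.resize(im[:,:,::-1],(800,600)))
ctrl.movep((.53,-.03,.25),down(np.pi/2)); ctrl.wait(.2)
ps=pose();np.save("ps4.npy",np.array(ps));im=camera("wrist");cv2.imwrite("pics/c9.png",cv2.resize(im[170:325,215:420,::-1],None,fx=3.9,fy=3.9,interpolation=cv2.INTER_CUBIC))
print(ps,status.read_time_s())
E
```

```text
(array([ 0.52983416, -0.03125066,  0.25006428]), array([-1.5709194 ,  0.00157601, -0.00168855])) 30.375
```

View pics/w9.png

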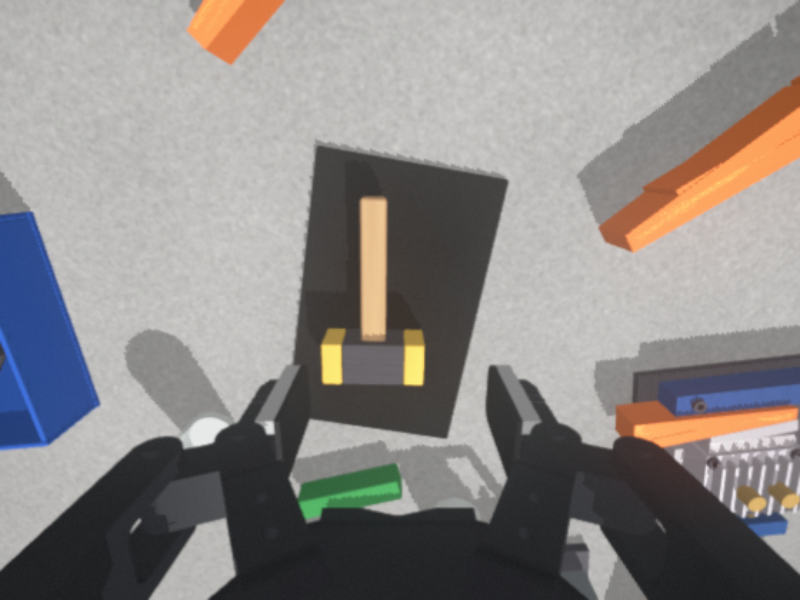

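View pics/c9.png

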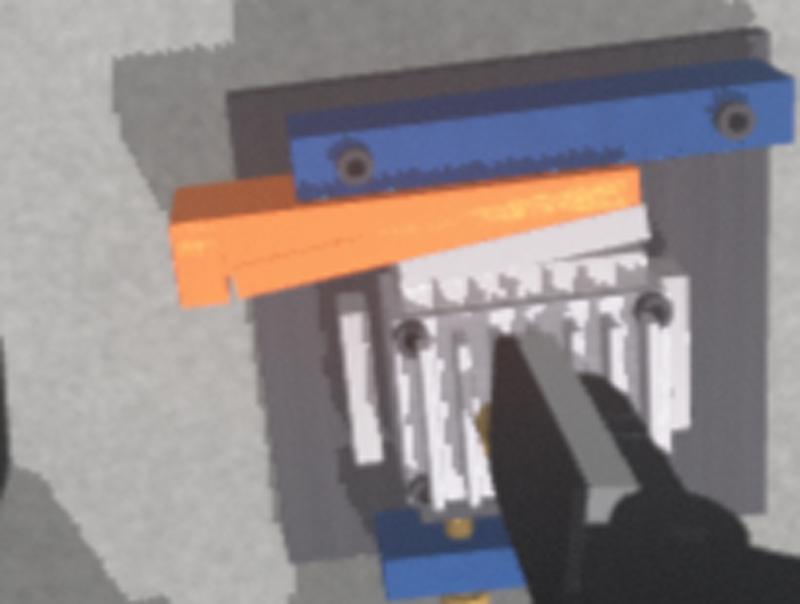

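```bash
python3 - <<'E'
from h import *
ps=np.load("ps4.npy")
p=onz(np.array([(172,222),(181,307)])/3.9+[215,170],.046,"wrist",ps); q=np.array([[.5932,-.0996,.046],[.6232,-.0963,.046]])
print(p,((p-q)@yd).round(4),((p-q)@xd).round(4))
fx=np.array([.648,.064,.046]); print((p.mean(0)-fx)@yd)
E
```

```text
[[ 0.58673307 -0.05450922  0.046     ]
 [ 0.61645455 -0.05218804  0.046     ]] [0.0455 0.0446] [-0.0011 -0.0015]
-0.11106936236164719
```

```bash
python3 - <<'E'
from h import *
ctrl.finish_job(); print(status.read_time_s())
E
```

```text
the job is handed in; nothing more can be done
the job is handed in; nothing more can be done
```

The wedge is driven in and holding, the mallet is back on the mat, and the job was handed in at about 30 s of the 58 s allowed.

- **Taps:** I gripped the mallet by its handle and tapped ten times in all. The mean approach speed was 20–28 mm/s. The first three taps ended at 12, 26 and 38 mm and the fourth at 43.4 mm. Six more checking taps, with the force limit rising from 17 to 24 N, all stopped at 43.1–43.4 mm.
- **Seated depth:** The picture afterwards puts the wedge 45 mm further in, with its butt at about y −111 mm in the fixture. That is within the expected −120 to −80 mm.
- **Mallet and bench:** The mallet lies flat, with head and handle on the mat. The other objects I could see in the later pictures looked unmoved, and the open hand was clear of everything.

**What I could not check:** I read force only before and after each tap, so I have no direct reading of the peak force or the clamping force. That the wedge is tight rests on it not moving in the last six taps. The fixture pose fits from the scene and wrist cameras disagreed by about 10 mm and 3°. I used the wrist camera, and the two wrist views of the butt agreed to about 1 mm.

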